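# Hang the slip can on the dial balance and tug-test it

### The arm

A 6-joint arm with a two-finger parallel gripper is mounted at the origin on the work surface. World frame = base frame: x ahead of the robot, y to its left, z up, the work surface at z = 0. Lengths are in mm, angles in degrees, forces in N, time in s.
With the tool pointing down it reaches from about 300 to 825 mm from the base axis. Payload 5.4 kg.
Tool frame: the origin (TCP) lies on the mounting face of the last link; the fingertips stand 190 mm ahead of it and the grasp point (between the pads) lies ctrl.hold_point_z ahead of it (ctrl.hold_point_z is the distance from the TCP to the grasp point, in mm); z points along the fingers, y is the line along which they close (so a half turn about z gives the same grasp; the last joint's range is limited). The gripper opens to 92 mm and grips with 3 to 60 N. Pads are 20 mm wide; open, the fingers measure 128 mm over their backs; the gripper's body (75 mm by 189 mm) begins 69 mm behind the grasp point.
Start: joints at [-84.746, 9.076, 91.501, -0, 79.423, -12.038], TCP at [170.889, -549.003, 404.701] pointing down, gripper open.
Joint ranges: [-166.64, 166.64], [-54.1, 131.32], [10.49, 154.53], [-73.88, 253.88], [9.74, 151.15], [-171.62, 171.62]. Speed limits (degrees/s): [147.25, 147.25, 180, 180, 180, 180].

### API

Orientations are given as a 3x3 rotation matrix whose columns are the frame's x, y, z axes.
In Python, from station import ctrl gives the robot as it stands.
- The arm moves only by the tool arm_command, never from a script. Its argument "commands" is a list of rows, each a list of 7 numbers: the shift along the tool's x, y, z in cm, then the turn, a rotation vector about the tool's x, y, z in degrees, then the opening, from 0 (shut) to 1 (fully open). In form: [[dx, dy, dz, ax, ay, az, grip], ...]. A call has 1 to 12 rows; each row shifts and turns the commanded pose from where the row before left it, along the tool's axes as they then stand; what a row does not reach is not made up. A row lasts 1/10 s, in which the tool goes at most 50 mm and 8.59 degrees, less where a joint would pass 70% of its speed; a pose out of reach is approached as far as the arm can. A call is refused whole if a number of a shift passes 5 or a number of a turn 8.59, either way. A call with a gripper value outside its range is refused whole. The fingers move at their own pace and stop on an object; "newtons" is the grip in N (left out, the last holds). Time passes only in rows, so rows that do not move let the fingers close. It gives the time, the measured TCP pose, the force, the opening and the grip force at its end, in the units of the state.
- ctrl.get_state(): the state, without advancing time (a new reading comes with each control period).
- ctrl.get_image(name): name is "scene" or "side" or "wrist"; returns a dict with "pixels" (400x640x3 uint8, red, green, blue), "fov_y" (degrees; the focal length in pixels is half the picture's height over the tangent of half this angle, whatever the lens; pixels are square), "cx", "cy" (the principal point, pixels), "k1" (the pictures are not rectified: a ray, as slopes to the right and down, at radius r is drawn at 1 + k1 r^2 times it, then the intrinsics apply), "T" (4x4, takes a point from camera to world coordinates). Camera axes: x right, y up, looking along -z (the intrinsics and any distortion apply to the point x, -y, -z); pixel columns grow to the right and rows downward; lengths in mm; the calibration is good to about 2 mm. A picture is of the moment at which its call begins. There is no depth.
- ctrl.sign_off(): hands the job in; it is judged then, once.
Trained networks look in a picture, given as the dict that the camera call returned (one of the last four; its "shot" number tells which), for a name from the list of things; names that differ only in an ending like _2 or _b are one class to them, and where a whole thing is asked for, a point or a joint stands for the part that bears it (a point fixed in the world has none). Each returns a list of dicts, best first, with "score" (0 to 1); they miss things now and then, are a little off and sometimes report something else, mostly with a low value. They report only what shows in the picture. A call takes as long as a camera call. They do not tell look-alikes from the thing itself.
- ctrl.boxes_of(picture, target): "location" ([column, row] in pixels, amid what is visible of it).
The state is a dict: "clock": time; "q": joint angles; "qd": joint speeds; "effort": joint torques, N m; "ee_pos": TCP position; "orientation": TCP orientation; "ft_force": force on the tool from outside, world axes, zero at the start; "wrist_torque": the same for the moment, N m; "width": opening from 0.0 (shut) to 1.0 (fully open); "grip_force": force on a finger pad.
Only numpy, scipy, OpenCV 4.12 (cv2) and the standard library are available. Lean on these libraries where they do the work, as an engineer would, in place of code of your own. Each camera call takes 0.05 s, during which the arm holds its last target. There are 200 camera calls.

### The job

Weigh the empty enamel slip can: hang it by its wire bail in the hook of the dial balance, pushing the bail in past the spring latch so that the latch shuts behind it. Before you let go, tug the can gently down and hold it a moment with the dial showing more than 1 kg but never over 2 kg, then ease off and let go so that it hangs still from the hook. Leave everything else on the bench where it is.

Things in the scene. Friction and masses are not known exactly. Their poses are not given: they have to be found in the camera images.
- can: empty slip can: white enamelled steel, open cylinder 64 mm in diameter, 95 mm tall, dark blue rim, 0.2 to 0.42 kg, with a stiff upright wire bail (see bail_top) in its local y-z plane. Origin: centre of the underside; z up. The bail bars a hand from straight above: grip across the diameter along local y, 50 to 70 mm up, the tool leaning back 33 to 45 deg along local x.
- bail_top (a point): middle of the bail's top bar (wire axis), 168 mm above the can's underside on its axis. The bail is rigid round wire 7 mm thick: legs at the can's local y = +-34.5 mm rise straight from the rim to z = 112 mm, then slope in to y = +-19 mm, z = 164 mm; the top bar runs along local y
- stand: fixed balance stand. Origin: on the bench right under the hook; the robot's side is local -x. Green base plate 160 mm along x, 10 mm thick, y from -240 to +60 mm; 28 mm square post at y = -190 mm; arm 575 mm up carrying the round green dial housing (172 mm in diameter, 60 mm thick, its underside 321 mm above the bench) right over the hook
- hook: steel snap hook of 10 mm wire under the dial. Origin: wire axis at the lowest point of its bowl, 215 mm above the bench unloaded; z up; mouth towards local -x. Tip at x = -26 mm, its top at z = 39 mm; back at x = +26 mm. It swivels stiffly about z and starts up to 0.25 rad off the stand's yaw. A 7 mm bail rests in the bowl with its axis at x = 0, z = 8.5 mm
- latch (a joint): brass spring latch across the hook's mouth, from the tip (hook x = -18, z = 34 mm) up to its pivot (x = -4, z = 70 mm). 0 = shut; grows (rad, to 1.0) as it is pushed inward with 1 to 2 N; springs shut. A bail pushed in along hook +x at z = 45 to 52 mm opens it; past x = -12 mm the bail can go down into the bowl
- balance (a joint): downward travel (m) of the balance's pull rod and hook on its spring; 0 = no load; 0.004 m per kg of load (2450 N/m), stop at 0.020. The red pointers of the dial turn a quarter turn (one long tick) per kg, from straight up.
- bowl: upturned white rice bowl with blue and green painted spots, 112 mm in diameter, 55 mm tall; origin: centre of its underside. Loose; leave it
- bowl_far: a second upturned bowl, same make. Loose; leave it
- jar_blue: colour jar with blue label and red cap, 60 mm in diameter, 60 mm tall; origin: centre of its underside. Loose; leave it
- jar_green: colour jar with green label and red cap, 56 mm in diameter, 55 mm tall; origin: centre of its underside. Loose; leave it
- bowl_stack: stack of six white bowls, 112 mm in diameter, 120 mm tall; origin: centre of its underside. Loose; leave it
- red_lid: red jar lid lying flat, 62 mm in diameter, 12 mm thick. Loose; leave it
Things that resemble listed ones, but are neither listed nor needed, are in the scene too. There is more than one size of the can; the job needs the largest.

How it is judged (in metres and radians):
On the way, in this order (a step that is already met when the one before it is completed fails the run):
1. the bail is inside the hook, past the latch (x of bail_top in the frame of hook between -0.016 and 0.022 m and y of bail_top in the frame of hook between -0.018 and 0.018 m and z of bail_top in the frame of hook between 0.004 and 0.06 m).
2. with the latch shut behind the bail and the fingers still on the can, it is tugged down to more than 1 kg on the dial and held there for a moment (0.3 s) (value of joint balance above 0.0039 m and value of joint latch below 0.12 rad and contact force between the fingers and can above 1 N and contact force between can and hook above 7 N and z of bail_top in the frame of hook between 0.004 and 0.02 m), for 0.3 s.
At the end, for the whole second after the job is handed in: the can hangs by the middle of its bail (within 18 mm) in the bowl of the hook (bail axis within 14 mm of centre, 3 to 20 mm above the bowl's wire axis), latch shut (under 0.12 rad), balance showing the can's weight alone (0.1 to 0.6 kg), can within 0.2 rad of upright and still (40 mm/s, 0.5 rad/s) (x of bail_top in the frame of hook between -0.014 and 0.014 m and z of bail_top in the frame of hook between 0.003 and 0.02 m and value of joint latch below 0.12 rad and value of joint balance between 0.0004 and 0.0025 m and angle between can's own z axis and vertical below 0.2 rad and linear speed of can below 0.04 m/s and angular speed of can below 0.5 rad/s and y of bail_top in the frame of hook between -0.018 and 0.018 m); the robot touches nothing.
It fails at once if the balance is pulled past 2 kg (value of joint balance above 0.0083 m).
It fails at once if something else on the bench is shifted more than 20 mm (distance of any of bowl, bowl_far, jar_blue, jar_green, bowl_stack, red_lid from where it was at the start of the episode above 0.02 m).
It also fails if it takes over 56 s, if anything falls off the work surface, if the arm or the gripper's body presses on something with over 40 N, if the wrist force passes 120 N, or if a joint passes its speed limit or range.

## Working session

There is one attempt and no reset: what is moved stays moved. The work goes in short steps, Python scripts to look and compute and a tool call to move; the robot and the scene stay as the last step left them, time stands still between calls to the robot, and variables do not carry over. Pictures are saved under pics/ and viewed, at most 10 in all, crops included, and the job is handed in when it is done.

Besides the shell and the picture viewer there is one more tool, called after "Call:" as name([rows], argument=value, ...), one row to a line, values as JSON. arm_command: Moves the arm, as the interface text tells. Its arguments: {"type":"object","properties":{"commands":{"type":"array","items":{"type":"array","items":{"type":"number"}}},"newtons":{"type":"number"}},"required":["commands"]}

```bash
mkdir -p pics; ls; cat > h.py <<'E'
import numpy as np, cv2
from station import ctrl
def K(im):
    f=200/np.tan(np.radians(im["fov_y"])/2)*im["pixels"].shape[0]/400
    return f,im["cx"],im["cy"],im["k1"]
def proj(im,P):
    f,cx,cy,k=K(im);P=np.atleast_2d(P);T=np.array(im["T"])
    c=(P-T[:3,3])@T[:3,:3];s=np.c_[c[:,0]/-c[:,2],-c[:,1]/-c[:,2]]
    s=s*(1+k*(s**2).sum(1,keepdims=True));return s*f+[cx,cy]
def ray(im,uv):
    f,cx,cy,k=K(im);d=(np.array(uv,float)-[cx,cy])/f;s=d.copy()
    for _ in range(30): s=d/(1+k*(s@s))
    T=np.array(im["T"]);v=T[:3,:3]@np.array([s[0],-s[1],-1]);return T[:3,3],v/np.linalg.norm(v)
def onz(im,uv,z):
    o,v=ray(im,uv);return o+v*(z-o[2])/v[2]
def tri(a,b):
    A=np.zeros((3,3));B=np.zeros(3)
    for o,v in (a,b):
        M=np.eye(3)-np.outer(v,v);A+=M;B+=M@o
    p=np.linalg.solve(A,B);return p,[np.linalg.norm((np.eye(3)-np.outer(v,v))@(p-o)) for o,v in (a,b)]
def save(im,n,crop=None,s=1):
    p=im["pixels"][...,::-1]
    if crop: x,y,w,h=crop;p=p[y:y+h,x:x+w]
    cv2.imwrite("pics/"+n,cv2.resize(p,None,fx=s,fy=s,interpolation=cv2.INTER_CUBIC))
E
python3 - <<'E'
from h import *
print(ctrl.hold_point_z)
np.set_printoptions(precision=1,suppress=True)
s=ctrl.get_state();print(s)
a=[]
for n in("scene","side"):
    im=ctrl.get_image(n);a.append(im["pixels"][...,::-1])
    print(n,im["fov_y"],im["T"])
    for t in("can","bail_top","hook","stand","latch","bowl","jar_blue","red_lid","bowl_stack"):
        print(t,[(np.round(d["location"]).tolist(),round(d["score"],2)) for d in ctrl.boxes_of(im,t)])
    save(im,n+"0.png",None,1.25)
E
```

```text
pics
171.4
{'clock': 0.0, 'q': array([-84.7,   9.1,  91.6,  -0. ,  79.4, -12. ]), 'qd': array([ 0.1,  0. , -0. ,  0.1, -0. , -0. ]), 'effort': array([ -0. , -38.6, -32.2,   0.1,   0. ,  -0. ]), 'ee_pos': array([ 170.9, -548.7,  403.7]), 'orientation': array([[ 1. ,  0.3, -0. ],
       [ 0.3, -1. ,  0. ],
       [ 0. , -0. , -1. ]]), 'ft_force': array([-0.1,  0.1, -0.9]), 'wrist_torque': array([ 0., -0.,  0.]), 'grip_force': 0.0, 'width': 0.9949767424505721}
scene 43.046666543777135 [[  -0.3   -0.6    0.7 1397.8]
 [   0.9   -0.2    0.3  389.8]
 [  -0.     0.8    0.6  907.7]
 [   0.     0.     0.     1. ]]
can [([360.0, 222.0], 0.89), ([370.0, 253.0], 0.74), ([355.0, 200.0], 0.59), ([180.0, 171.0], 0.32)]
bail_top [([358.0, 222.0], 0.95), ([367.0, 255.0], 0.85), ([353.0, 202.0], 0.74)]
hook [([177.0, 168.0], 0.78)]
stand [([160.0, 120.0], 0.72)]
latch []
bowl [([450.0, 282.0], 0.7)]
jar_blue [([305.0, 244.0], 0.56)]
red_lid [([401.0, 241.0], 0.94), ([347.0, 306.0], 0.21)]
bowl_stack [([348.0, 308.0], 0.91)]
side 52.699166261215666 [[   0.5   -0.6    0.6 1067.2]
 [   0.8    0.4   -0.3 -206. ]
 [  -0.     0.7    0.8  883.7]
 [   0.     0.     0.     1. ]]
can [([307.0, 199.0], 0.87), ([358.0, 217.0], 0.66), ([429.0, 238.0], 0.64), ([282.0, 187.0], 0.59)]
bail_top [([306.0, 196.0], 0.81), ([282.0, 187.0], 0.72), ([354.0, 222.0], 0.56), ([336.0, 282.0], 0.33)]
hook [([186.0, 276.0], 0.7)]
stand [([134.0, 244.0], 0.95), ([339.0, 286.0], 0.54), ([290.0, 248.0], 0.3)]
latch [([402.0, 191.0], 0.58)]
bowl [([401.0, 194.0], 0.69), ([339.0, 195.0], 0.18)]
jar_blue [([291.0, 246.0], 0.91)]
red_lid [([336.0, 194.0], 0.77)]
bowl_stack [([396.0, 256.0], 0.85), ([132.0, 245.0], 0.71)]
```

View pics/scene0.png

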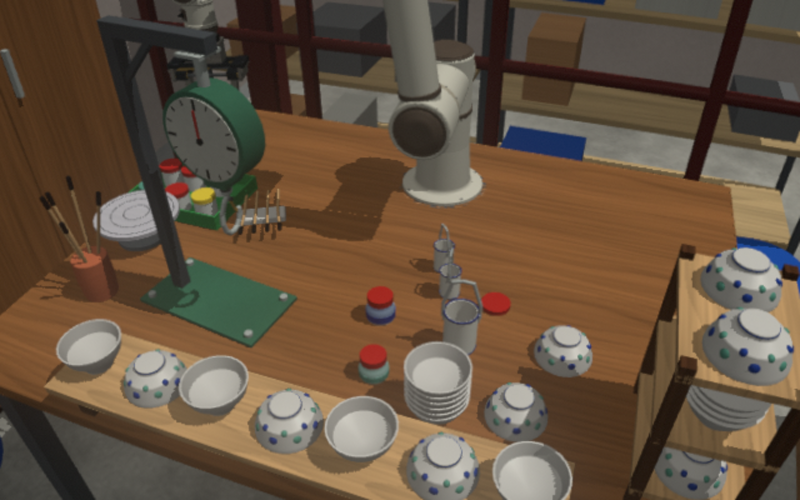

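View pics/side0.png

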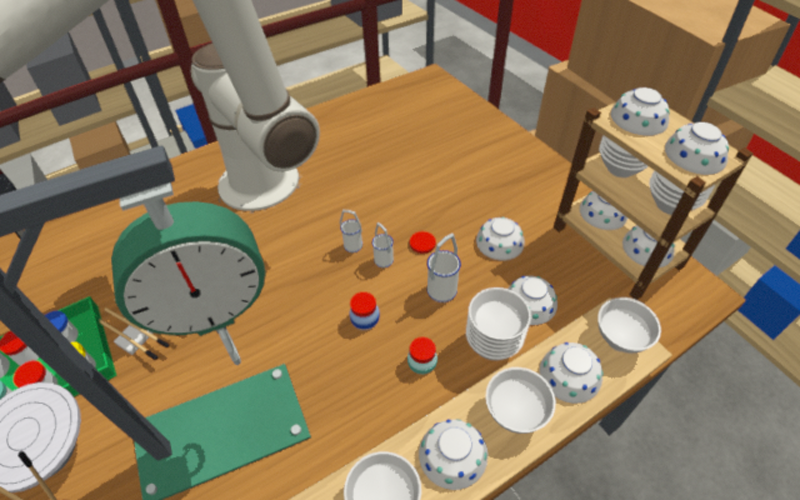

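Three cans stand in the pictures. In scene pixels they are small at (355,202), small at (360,222) and large at (368,260). In the side view the large one is at (354,218). The large one is about twice as big and is the one to use. I'll confirm it and the hook in one enlarged montage.

```bash
python3 - <<'E'
from h import *
c={}
for n in("scene","side"): c[n]=ctrl.get_image(n)
def cr(n,x,y,w,h): return cv2.resize(c[n]["pixels"][y:y+h,x:x+w,::-1],(400,300),interpolation=cv2.INTER_CUBIC)
m=np.vstack([np.hstack([cr("scene",310,210,100,75),cr("side",300,175,100,75)]),np.hstack([cr("scene",130,130,100,75),cr("side",110,240,100,75)])])
cv2.imwrite("pics/m1.png",m)
# size check & rough pos
for n,uv in(("scene",(368,280)),("side",(354,238))): print(n,onz(c[n],uv,0))
E
```

```text
scene [5.67244272e+02 2.06362531e+02 1.13686838e-13]
side [576.20745131 191.30472144   0.        ]
```

View pics/m1.png

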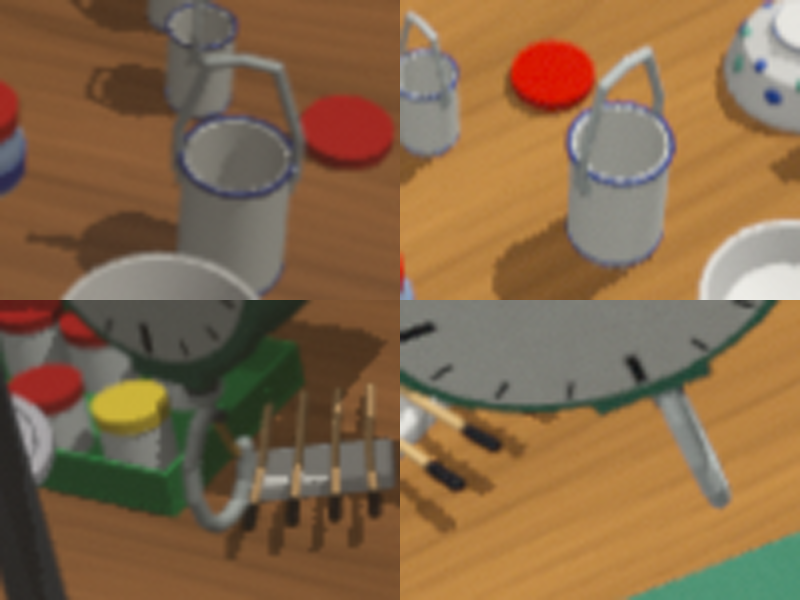

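```bash
python3 - <<'E'
from h import *
from scipy.optimize import least_squares
np.set_printoptions(precision=1,suppress=True)
S=ctrl.get_image("scene");D=ctrl.get_image("side")
R=lambda a:np.array([[np.cos(a),-np.sin(a),0],[np.sin(a),np.cos(a),0],[0,0,1]])
# can
for nm,a,b in(("rim",(369.5,249),(355,210.8)),("topL",(361.2,224.5),(350,198)),("topR",(380,227),(362.5,187.5)),("bowl",(184.5,185),(190,290))):
    print(nm,*tri(ray(S,a),ray(D,b)))
obs=[(S,(0,0,95),(369.5,249)),(D,(0,0,95),(355,210.8)),(S,(0,-19,166),(361.2,224.5)),(S,(0,19,166),(380,227)),(D,(0,-19,166),(350,198)),(D,(0,19,166),(362.5,187.5))]
def f(p): return np.concatenate([(proj(i,R(p[2])@np.array(m,float)+[p[0],p[1],0])[0]-u) for i,m,u in obs])
r=least_squares(f,[570,195,.5]);print("can",r.x,np.degrees(r.x[2]),r.fun)
q=lambda im,u,v,z=10:onz(im,(u/1.25,v/1.25),z)
print("plate scene",*[q(S,*u) for u in((142,298),(248,340),(297,297))]);print("plate side",*[q(D,*u) for u in((284,366),(310,432))])
print("tip",onz(S,(190.7,166),254), "dial side ctr")
for n in("bowl","jar_blue","red_lid","bowl_stack","jar_green"):
    pass
print("red_lid",q(S,496,303),"jar_b",q(S,380,298,60),"jar_g",q(S,373,357,55),"bowl",q(S,563,335,55),"bowl2",q(S,517,398,55),"stack",q(S,438,370,120))
E
```

```text
rim [558.6 201.9  92.4] [np.float64(1.6598886215296333), np.float64(1.659888621529751)]
topL [563.9 179.4 163.6] [np.float64(3.4108812316325894), np.float64(3.410881231632654)]
topR [556.1 222.  164.4] [np.float64(1.0761007884775324), np.float64(1.076100788477328)]
bowl [ 624.2 -229.2  218.3] [np.float64(3.7777772038612087), np.float64(3.777777203861271)]
can [561.1 200.8   0.2] 9.85006669726572 [-1.1  0.4  0.2 -0.5  0.3  0.8 -1.5  0.1  1.  -2.5 -0.4 -0.1]
plate scene [ 655.8 -470.9   10. ] [ 687.1 -191.    10. ] [ 542.5 -156.5   10. ]
plate side [ 547.1 -163.4   10. ] [ 692.3 -178.5   10. ]
tip [ 590.2 -223.3  254. ] dial side ctr
red_lid [424.5 243.9  10. ] jar_b [538.8  31.4  60. ] jar_g [685.   73.9  55. ] bowl [519.1 390.4  55. ] bowl2 [693.  338.4  55. ] stack [731.3 208.5 120. ]
```

Montage: the large can has its rim at scene (369,249) and side (355,211), and its bail plane is about 10° off world y. The hook bowl is at scene (184,185), with the mouth facing the robot. The triangulated heights (92, 164 and 218 mm) match the specification. Next I'll locate the small cans and plan the approach.

```bash
cat >> h.py <<'E'
from scipy.spatial.transform import Rotation as Ro
np.set_printoptions(precision=2,suppress=True)
def tool(yaw,lean):
    y,l=np.radians([yaw,lean]);lx=np.array([np.cos(y),np.sin(y),0]);ly=np.array([-np.sin(y),np.cos(y),0])
    z=np.sin(l)*lx-np.cos(l)*np.array([0,0,1.]);return np.c_[np.cross(-ly,z),-ly,z]
def rows(p1,R1,n,s=None,p0=None,R0=None):
    s=s or ctrl.get_state()
    p0=np.array(s["ee_pos"]) if p0 is None else p0; R0=np.array(s["orientation"]) if R0 is None else R0
    w=Ro.from_matrix(R0.T@R1).as_rotvec()/n; q=R0.T@(np.array(p1)-p0)
    A=sum(Ro.from_rotvec(w*k).as_matrix() for k in range(n))
    d=np.linalg.solve(A,q);print("n",n,"row cm",d/10,"deg",np.degrees(w));return d,w
def path(p0,R0,d,w,n):
    for k in range(n): p0=p0+R0@d;R0=R0@Ro.from_rotvec(w).as_matrix()
    return p0,R0
E
python3 - <<'E'
from h import *
S=ctrl.get_image("scene");D=ctrl.get_image("side")
for a,b in (((360,222),(307,199)),((355,202),(282,187))): print("small",*tri(ray(S,a),ray(D,b)))
Rt=tool(10,38);g=np.array([561,201,62]);
p=g-(171.4+110)*Rt[:,2];print(p)
s=ctrl.get_state();d,w=rows(p,Rt,36,s)
for k in(9,18,27): print(path(s["ee_pos"],s["orientation"],d,w,k)[0])
E
```

```text
small [420.96 140.55  45.59] [np.float64(2.447217516213371), np.float64(2.4472175162131773)]
small [343.84 104.3   45.65] [np.float64(2.0137299929769217), np.float64(2.0137299929769235)]
[390.38 170.92 283.75]
n 36 row cm [ 0.93 -1.8   0.66] deg [-0.07  1.05  0.2 ]
[ 208.76 -368.76  351.3 ]
[ 259.66 -188.05  312.14]
[321.12  -7.84 289.14]
```

```bash
python3 - <<'E'
from h import *
Rt=tool(10,38)
rows([390,171,350],Rt,36)
E
```

```text
n 36 row cm [ 0.99 -1.8   0.48] deg [-0.07  1.05  0.2 ]
```

Call:
arm_command([
  [0.99,-1.8,0.48,-0.07,1.05,0.2,1],
  [0.99,-1.8,0.48,-0.07,1.05,0.2,1],
  [0.99,-1.8,0.48,-0.07,1.05,0.2,1],
  [0.99,-1.8,0.48,-0.07,1.05,0.2,1],
  [0.99,-1.8,0.48,-0.07,1.05,0.2,1],
  [0.99,-1.8,0.48,-0.07,1.05,0.2,1],
  [0.99,-1.8,0.48,-0.07,1.05,0.2,1],
  [0.99,-1.8,0.48,-0.07,1.05,0.2,1],
  [0.99,-1.8,0.48,-0.07,1.05,0.2,1],
  [0.99,-1.8,0.48,-0.07,1.05,0.2,1],
  [0.99,-1.8,0.48,-0.07,1.05,0.2,1],
  [0.99,-1.8,0.48,-0.07,1.05,0.2,1],
])

```text
clock: 2.5
ee_pos: [229.8, -306.5, 358.2]
orientation: [[0.943, 0.255, 0.214], [0.251, -0.967, 0.046], [0.219, 0.01, -0.976]]
ft_force: [0.4, 0.6, 0.3]
width: 1.004
grip_force: 0.0
```

Call:
arm_command([
  [0.99,-1.8,0.48,-0.07,1.05,0.2,1],
  [0.99,-1.8,0.48,-0.07,1.05,0.2,1],
  [0.99,-1.8,0.48,-0.07,1.05,0.2,1],
  [0.99,-1.8,0.48,-0.07,1.05,0.2,1],
  [0.99,-1.8,0.48,-0.07,1.05,0.2,1],
  [0.99,-1.8,0.48,-0.07,1.05,0.2,1],
  [0.99,-1.8,0.48,-0.07,1.05,0.2,1],
  [0.99,-1.8,0.48,-0.07,1.05,0.2,1],
  [0.99,-1.8,0.48,-0.07,1.05,0.2,1],
  [0.99,-1.8,0.48,-0.07,1.05,0.2,1],
  [0.99,-1.8,0.48,-0.07,1.05,0.2,1],
  [0.99,-1.8,0.48,-0.07,1.05,0.2,1],
])

```text
clock: 3.7
ee_pos: [305.8, -66.0, 339.0]
orientation: [[0.882, 0.212, 0.42], [0.196, -0.977, 0.081], [0.427, 0.011, -0.904]]
ft_force: [0.4, -0.6, 0.3]
width: 1.001
grip_force: 0.0
```

Call:
arm_command([
  [0.99,-1.8,0.48,-0.07,1.05,0.2,1],
  [0.99,-1.8,0.48,-0.07,1.05,0.2,1],
  [0.99,-1.8,0.48,-0.07,1.05,0.2,1],
  [0.99,-1.8,0.48,-0.07,1.05,0.2,1],
  [0.99,-1.8,0.48,-0.07,1.05,0.2,1],
  [0.99,-1.8,0.48,-0.07,1.05,0.2,1],
  [0.99,-1.8,0.48,-0.07,1.05,0.2,1],
  [0.99,-1.8,0.48,-0.07,1.05,0.2,1],
  [0.99,-1.8,0.48,-0.07,1.05,0.2,1],
  [0.99,-1.8,0.48,-0.07,1.05,0.2,1],
  [0.99,-1.8,0.48,-0.07,1.05,0.2,1],
  [0.99,-1.8,0.48,-0.07,1.05,0.2,1],
])

```text
clock: 4.9
ee_pos: [392.8, 171.5, 349.4]
orientation: [[0.777, 0.171, 0.606], [0.135, -0.985, 0.104], [0.614, 0.001, -0.789]]
ft_force: [-0.4, -0.6, 0.7]
width: 1.0
grip_force: 0.0
```

```bash
python3 - <<'E'
from h import *
s=ctrl.get_state();print(s["ee_pos"],s["q"],s["clock"]);print(s["orientation"],tool(10,38))
im=ctrl.get_image("wrist");S=ctrl.get_image("scene")
w=im["pixels"][...,::-1];sc=S["pixels"][110:310,60:380,::-1]
cv2.imwrite("pics/w1.png",np.vstack([cv2.resize(w,(640,400))[:,:,:],sc.repeat(1,0)[:, :, :] if 0 else cv2.resize(sc,(640,400))])[:600] if 0 else w)
R=tool(10,0);Rz=np.array([[np.cos(.1745),-np.sin(.1745),0],[np.sin(.1745),np.cos(.1745),0],[0,0,1]])
for m in((0,0,95),(0,-19,164),(0,19,164)): print(m,proj(im,Rz@np.array(m,float)+[561,201,0]))
E
```

```text
[392.81 171.48 349.36] [  6.74 -23.32 130.47   3.25  35.02  84.88] 4.9
[[ 0.78  0.17  0.61]
 [ 0.14 -0.99  0.1 ]
 [ 0.61  0.   -0.79]] [[ 0.78  0.17  0.61]
 [ 0.14 -0.98  0.11]
 [ 0.62 -0.   -0.79]]
(0, 0, 95) [[321.4 218.6]]
(0, -19, 164) [[344.48 190.75]]
(0, 19, 164) [[298.4  190.85]]
```

View pics/w1.png

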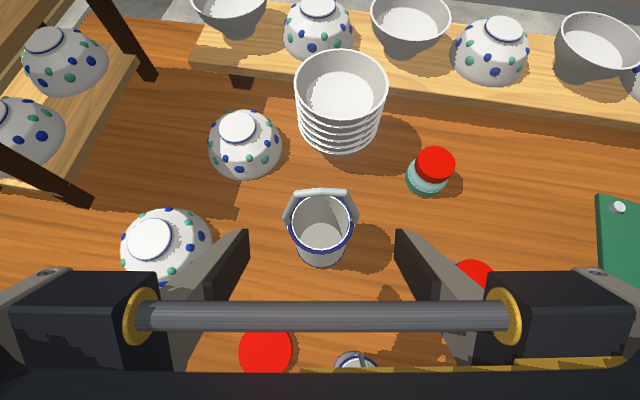

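```bash
python3 - <<'E'
from h import *
Rt=tool(10,38);g=np.array([561,201,62]);p=g-281.4*Rt[:,2]
rows(p,Rt,5);rows(g-171.4*Rt[:,2],Rt,8,p0=p,R0=Rt)
E
```

```text
n 5 row cm [-0.85  0.01  1.01] deg [0.01 0.02 0.  ]
n 8 row cm [0.   0.   1.37] deg [0. 0. 0.]
```

Call:
arm_command([
  [-0.85,0,1.01,0,0,0,1],
  [-0.85,0,1.01,0,0,0,1],
  [-0.85,0,1.01,0,0,0,1],
  [-0.85,0,1.01,0,0,0,1],
  [-0.85,0,1.01,0,0,0,1],
  [0,0,1.5,0,0,0,1],
  [0,0,1.5,0,0,0,1],
  [0,0,1.5,0,0,0,1],
  [0,0,1.5,0,0,0,1],
  [0,0,1.5,0,0,0,1],
])

```text
clock: 6.0
ee_pos: [435.8, 177.0, 223.7]
orientation: [[0.778, 0.17, 0.604], [0.135, -0.986, 0.103], [0.613, 0.001, -0.79]]
ft_force: [0.8, -0.6, 0.8]
width: 1.003
grip_force: 0.0
```

```bash
python3 - <<'E'
from h import *
s=ctrl.get_state();print(s["ee_pos"],s["ft_force"])
Rt=tool(10,38);g=np.array([561,201,62]);rows(g-171.4*Rt[:,2],Rt,3)
im=ctrl.get_image("wrist");cv2.imwrite("pics/w2.png",im["pixels"][...,::-1])
E
```

```text
[435.77 177.04 223.67] [ 0.8  -0.58  0.81]
n 3 row cm [ 0.03 -0.06  1.15] deg [ 0.07  0.06 -0.05]
```

View pics/w2.png

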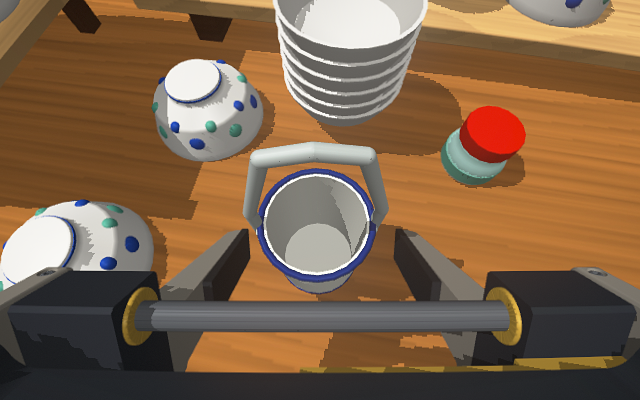

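Call:
arm_command([
  [0,-0.1,1.15,0,0,0,1],
  [0,-0.1,1.15,0,0,0,1],
  [0,-0.1,1.15,0,0,0,1],
  [0,0,0,0,0,0,1],
  [0,0,0,0,0,0,0.6],
  [0,0,0,0,0,0,0.6],
  [0,0,0,0,0,0,0.6],
  [0,0,0,0,0,0,0.6],
  [0,0,0,0,0,0,0.6],
  [0,0,0,0,0,0,0.6],
], newtons=30)

```text
clock: 7.05
ee_pos: [456.2, 184.1, 197.2]
orientation: [[0.777, 0.17, 0.606], [0.135, -0.985, 0.104], [0.615, 0.001, -0.789]]
ft_force: [-1.6, -3.8, 3.4]
width: 0.729
grip_force: 29.8
```

Call:
arm_command([
  [0.3,0,-0.4,0,0,0,0.6],
  [0.9,0,-1.2,0,0,0,0.6],
  [1,0,-1.25,0,0,0,0.6],
  [1,0,-1.25,0,0,0,0.6],
  [1,0,-1.25,0,0,0,0.6],
  [1,0,-1.25,0,0,0,0.6],
  [0.8,0,-1.1,0,0,0,0.6],
  [0,0,0,0,0,0,0.6],
])

```text
clock: 7.85
ee_pos: [456.2, 184.7, 295.9]
orientation: [[0.777, 0.17, 0.607], [0.135, -0.985, 0.104], [0.615, 0.001, -0.788]]
ft_force: [0.6, -0.4, -2.4]
width: 0.731
grip_force: 29.3
```

```bash
python3 - <<'E'
from h import *
s=ctrl.get_state();print(s["ee_pos"],s["ft_force"],s["grip_force"])
Rt=tool(-9,38)
# can bottom was 0 at tcp z 197.2; bail rel to TCP
hx=np.array([np.cos(np.radians(-9)),np.sin(np.radians(-9)),0])
R0=s["orientation"]
off0=R0.T@(np.array([561,201.5,168])-np.array([456.2,184.1,197.2]));print("bail in tool",off0)
b=np.array([618,-230,0])-80*hx;b[2]=265
p=b-Rt@off0;print(b,p);d,w=rows(p,Rt,32,s)
for k in(8,16,24): print(path(s["ee_pos"],R0,d,w,k)[0])
S=ctrl.get_image("scene");D=ctrl.get_image("side")
bt=s["ee_pos"]+R0@off0;print(bt,proj(S,bt),proj(D,bt))
for n,i in(("S",S),("D",D)): print(n,[(np.round(q["location"]).tolist(),round(q["score"],2)) for q in ctrl.boxes_of(i,"bail_top")])
E
```

```text
[456.17 184.68 295.91] [ 0.58 -0.36 -2.4 ] 29.342172893175302
bail in tool [65.76  0.7  88.4 ]
[ 538.98 -217.49  265.  ] [ 434.16 -200.18  294.17]
n 32 row cm [-0.07  1.21 -0.05] deg [-0.36  0.    0.46]
[462.55  88.11 295.5 ]
[461.    -8.65 295.07]
[ 451.51 -104.97  294.63]
[560.97 202.08 266.71] [[373.03 190.13]] [[359.19 160.59]]
S [([371.0, 225.0], 0.74)]
D [([357.0, 195.0], 0.96), ([306.0, 197.0], 0.8), ([281.0, 189.0], 0.76), ([398.0, 258.0], 0.63)]
```

Call:
arm_command([
  [-0.03,0.6,-0.02,-0.18,0,0.23,0.6],
  [-0.07,1.2,-0.05,-0.36,0,0.46,0.6],
  [-0.07,1.2,-0.05,-0.36,0,0.46,0.6],
  [-0.07,1.2,-0.05,-0.36,0,0.46,0.6],
  [-0.07,1.2,-0.05,-0.36,0,0.46,0.6],
  [-0.07,1.2,-0.05,-0.36,0,0.46,0.6],
  [-0.07,1.2,-0.05,-0.36,0,0.46,0.6],
  [-0.07,1.2,-0.05,-0.36,0,0.46,0.6],
  [-0.07,1.2,-0.05,-0.36,0,0.46,0.6],
  [-0.07,1.2,-0.05,-0.36,0,0.46,0.6],
  [-0.07,1.2,-0.05,-0.36,0,0.46,0.6],
])

```text
clock: 9.15
ee_pos: [462.2, 57.5, 293.4]
orientation: [[0.789, 0.063, 0.612], [0.051, -0.998, 0.038], [0.613, 0.001, -0.79]]
ft_force: [-0.4, -0.3, -2.7]
width: 0.734
grip_force: 29.3
```

Call:
arm_command([
  [-0.07,1.2,-0.05,-0.36,0,0.46,0.6],
  [-0.07,1.2,-0.05,-0.36,0,0.46,0.6],
  [-0.07,1.2,-0.05,-0.36,0,0.46,0.6],
  [-0.07,1.2,-0.05,-0.36,0,0.46,0.6],
  [-0.07,1.2,-0.05,-0.36,0,0.46,0.6],
  [-0.07,1.2,-0.05,-0.36,0,0.46,0.6],
  [-0.07,1.2,-0.05,-0.36,0,0.46,0.6],
  [-0.07,1.2,-0.05,-0.36,0,0.46,0.6],
  [-0.07,1.2,-0.05,-0.36,0,0.46,0.6],
  [-0.07,1.2,-0.05,-0.36,0,0.46,0.6],
  [-0.07,1.2,-0.05,-0.36,0,0.46,0.6],
  [-0.07,1.2,-0.05,-0.36,0,0.46,0.6],
])

```text
clock: 10.35
ee_pos: [453.2, -86.6, 293.9]
orientation: [[0.788, -0.059, 0.613], [-0.046, -0.998, -0.038], [0.614, 0.002, -0.789]]
ft_force: [0.4, -0.1, -3.4]
width: 0.73
grip_force: 29.3
```

```bash
python3 - <<'E'
from h import *
s=ctrl.get_state();print(s["ee_pos"],s["ft_force"])
W=ctrl.get_image("wrist");S=ctrl.get_image("scene");D=ctrl.get_image("side")
np.save("W.npy",W,allow_pickle=True)
h=np.array([618,-230,215.]);print("hook pred",[proj(i,h) for i in(W,S,D)])
bt=s["ee_pos"]+s["orientation"]@[65.76,.7,88.4];print("bail",bt,[proj(i,bt) for i in(W,S,D)])
a=S["pixels"][110:230,130:290,::-1];b=D["pixels"][200:320,130:290,::-1]
m=np.vstack([np.hstack([cv2.resize(x,(400,300),interpolation=cv2.INTER_CUBIC) for x in(a,b)]),cv2.resize(W["pixels"][0:240,:,::-1],(800,300),interpolation=cv2.INTER_CUBIC)])
cv2.imwrite("pics/m2.png",m)
E
```

```text
[453.17 -86.63 293.87] [ 0.41 -0.11 -3.42]
hook pred [array([[587.39,  97.71]]), array([[184.76, 185.81]]), array([[188.89, 286.54]])]
bail [559.11 -93.67 264.46] [array([[326.12, 161.56]]), array([[246.58, 165.11]]), array([[236.46, 218.64]])]
```

View pics/m2.png

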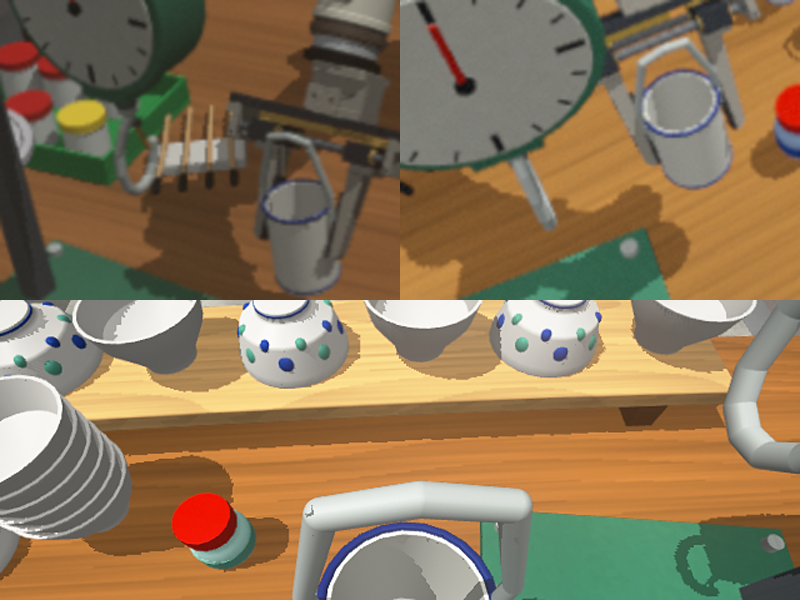

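Call:
arm_command([
  [-0.07,1.2,-0.05,-0.36,0,0.46,0.6],
  [-0.07,1.2,-0.05,-0.36,0,0.46,0.6],
  [-0.07,1.2,-0.05,-0.36,0,0.46,0.6],
  [-0.07,1.2,-0.05,-0.36,0,0.46,0.6],
  [-0.07,1.2,-0.05,-0.36,0,0.46,0.6],
  [-0.07,1.2,-0.05,-0.36,0,0.46,0.6],
  [0,0,0,0,0,0,0.6],
  [0,0,0,0,0,0,0.6],
])

```text
clock: 11.3
ee_pos: [442.1, -157.2, 293.8]
orientation: [[0.784, -0.12, 0.609], [-0.094, -0.993, -0.075], [0.614, 0.001, -0.789]]
ft_force: [0.0, 0.0, -2.9]
width: 0.732
grip_force: 29.4
```

```bash
python3 - <<'E'
from h import *
s=ctrl.get_state();print(s["ee_pos"],s["ft_force"])
W=ctrl.get_image("wrist");np.save("W.npy",W,allow_pickle=True)
cv2.imwrite("pics/w3.png",cv2.resize(W["pixels"][0:230,220:640,::-1],(800,438),interpolation=cv2.INTER_CUBIC))
E
```

```text
[ 442.06 -157.25  293.77] [ 0.03  0.   -2.92]
```

View pics/w3.png

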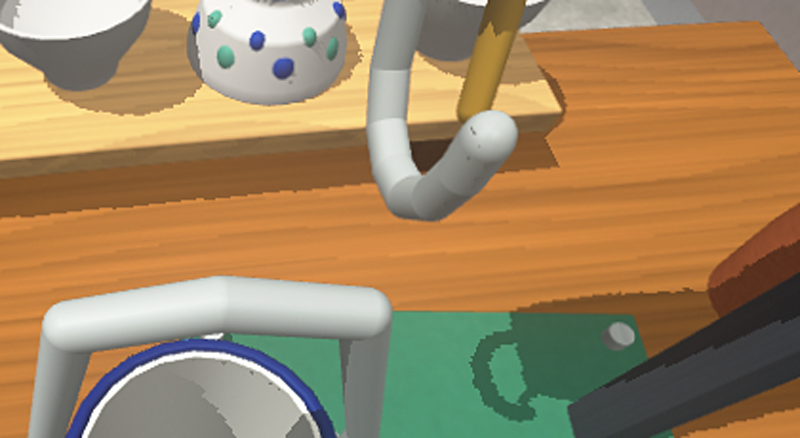

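```bash
cat > fit.py <<'E'
from h import *
from scipy.optimize import least_squares
W=np.load("W.npy",allow_pickle=True).item();S=ctrl.get_image("scene");D=ctrl.get_image("side")
t=np.linspace(-np.pi/2,np.pi/2,60);C=np.r_[[[-26,0,34]],np.c_[26*np.sin(t),0*t,26-26*np.cos(t)],[[26,0,40]]]
def Rz(a):a=np.radians(a);return np.array([[np.cos(a),-np.sin(a),0],[np.sin(a),np.cos(a),0],[0,0,1]])
def hk(p,m): return np.atleast_2d(m)@Rz(p[2]).T+[p[0],p[1],215]
def f(p):
    w=proj(W,hk(p,C));s=proj(S,hk(p,C));d=proj(D,hk(p,C))
    lt=proj(W,hk(p,[-18,0,34]))[0]
    i=w[:,1].argmax()
    return np.r_[w[0]-[477.2,70.9],lt-[469.3,60.4],w[:,0].min()-423.2,w[i,1]-106.5,s[:,1].max()-187,s[:,0].min()-179.5,d[:,1].max()-289,d[d[:,1].argmax(),0]-190]
for x0 in([610,-230,-9],):
    r=least_squares(f,x0,diff_step=1e-4,loss="soft_l1");print("hook",r.x,r.fun)
print("bar pts in W: expected at", )
s=ctrl.get_state();R=s["orientation"];p=np.array(s["ee_pos"])
# fit can pose in tool: shift dy, yaw about can axis, dz,dx from W corners, assume upright
uv=np.array([[254,170.6],[414,164],[336.5,154]])
m=np.array([[0,19,164],[0,-19,164],[0,0,168.]])
def g(q): return (proj(W,m@Rz(q[2]).T+[q[0],q[1],q[3]-168])-uv).ravel()
off=np.array([65.76,.7,88.4]);b=p+R@off
r2=least_squares(g,[b[0],b[1],np.degrees(np.arctan2(R[1,2],R[0,2])),b[2]]);print("bail nominal",b,"fit",r2.x,r2.fun)
print("tool yaw",np.degrees(np.arctan2(R[1,2],R[0,2])))
E
python3 fit.py
```

```text
hook [ 612.16 -230.46   -0.66] [-0.34  2.16  0.57 -3.44 -0.64  0.29 -0.66 -2.85  1.11 -0.13]
bar pts in W: expected at
bail nominal [ 547.5  -169.85  264.31] fit [ 545.2  -172.52   -4.05  269.7 ] [ 0.24 -1.4   0.58 -1.56 -0.77  2.79]
tool yaw -6.908950675541976
```

```bash
python3 - <<'E'
from h import *
s=ctrl.get_state();R=s["orientation"];p=np.array(s["ee_pos"])
off=R.T@(np.array([546.5,-171,264.8])-p);print(off)
Rt=tool(-3,38);b=np.array([547,-229.8,263.5]);rows(b-Rt@off,Rt,6,s)
E
```

```text
[65.38  1.96 87.49]
n 6 row cm [0.06 1.09 0.08] deg [ 0.4   0.02 -0.49]
```

Call:
arm_command([
  [0.06,1.1,0.08,0.4,0,-0.5,0.6],
  [0.06,1.1,0.08,0.4,0,-0.5,0.6],
  [0.06,1.1,0.08,0.4,0,-0.5,0.6],
  [0.06,1.1,0.08,0.4,0,-0.5,0.6],
  [0.06,1.1,0.08,0.4,0,-0.5,0.6],
  [0.06,1.1,0.08,0.4,0,-0.5,0.6],
  [0,0,0,0,0,0,0.6],
  [0,0,0,0,0,0,0.6],
])

```text
clock: 12.25
ee_pos: [441.9, -222.8, 292.3]
orientation: [[0.788, -0.052, 0.613], [-0.041, -0.999, -0.032], [0.614, 0.0, -0.79]]
ft_force: [-0.8, -0.6, -3.2]
width: 0.734
grip_force: 29.4
```

```bash
python3 - <<'E'
from h import *
s=ctrl.get_state();print(s["ee_pos"],s["ft_force"],"bail",s["ee_pos"]+s["orientation"]@[65.38,1.96,87.49])
W=ctrl.get_image("wrist");np.save("W.npy",W,allow_pickle=True)
S=ctrl.get_image("scene")
a=cv2.resize(W["pixels"][0:210,180:460,::-1],(560,420),interpolation=cv2.INTER_CUBIC)
b=cv2.resize(S["pixels"][130:235,160:220,::-1],(240,420),interpolation=cv2.INTER_CUBIC)
cv2.imwrite("pics/w4.png",np.hstack([a,b]))
E
```

```text
[ 441.95 -222.8   292.26] [-0.81 -0.57 -3.23] bail [ 547.01 -230.28  263.31]
```

View pics/w4.png

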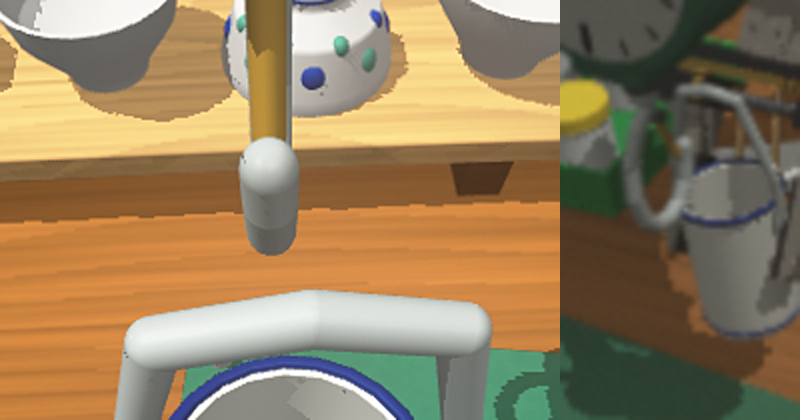

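```bash
python3 - <<'E'
from h import *
W=np.load("W.npy",allow_pickle=True).item()
print("cam",W["T"][:3,3],W["T"][:3,:3]@[0,0,-1.])
print("tip z249",onz(W,(314,82),249),"bowl (front lower) z217",onz(W,(315.5,120),217),"backwire u=322 z",onz(W,(323,30),275))
for z in(263.5,268):print("bail mid",onz(W,(336.5,155),z),"L",onz(W,(253,170.5),z-4),"R",onz(W,(416,162),z-4))
print(proj(W,[[547,-230.3,263.3],[586,-230.2,249],[612,-230.5,215]]))
E
```

```text
cam [ 511.93 -226.01  324.03] [ 0.39 -0.02 -0.92]
tip z249 [ 587.43 -227.42  249.  ] bowl (front lower) z217 [ 596.82 -227.76  217.  ] backwire u=322 z [ 578.11 -229.85  275.  ]
bail mid [ 549.23 -231.62  263.5 ] L [ 548.26 -210.59  259.5 ] R [ 548.59 -252.23  259.5 ]
bail mid [ 546.46 -231.21  268.  ] L [ 545.72 -211.67  264.  ] R [ 546.03 -250.4   264.  ]
[[331.63 163.65]
 [322.37  84.87]
 [319.89  96.93]]
```

```bash
python3 - <<'E'
from h import *
W=np.load("W.npy",allow_pickle=True).item();S=ctrl.get_image("scene")
print(proj(S,[[548,-231,263],[548,-231,268],[548,-212,260],[548,-250,260],[587.4,-227.4,254]]))
print(tri(ray(W,(336.5,155)),ray(S,(198,153.2))))
s=ctrl.get_state();Rt=s["orientation"];rows(np.array(s["ee_pos"])+[25,2.5,-1],Rt,5,s)
print(Rt.T@[1,-.02,0],Rt.T@[0,0,1])
E
```

```text
[[196.58 152.74]
 [196.25 150.95]
 [203.76 155.19]
 [189.87 152.45]
 [189.81 165.05]]
(array([ 548.32, -229.63,  262.79]), [np.float64(2.3053108482047664), np.float64(2.305310848204695)])
n 5 row cm [ 0.38 -0.08  0.32] deg [0. 0. 0.]
[ 0.79 -0.03  0.61] [ 0.61  0.   -0.79]
```

Call:
arm_command([
  [0.79,-0.15,0.61,0,0,0,0.6],
  [0.79,-0.15,0.61,0,0,0,0.6],
  [0.79,-0.03,0.61,0,0,0,0.6],
  [0.4,-0.01,0.3,0,0,0,0.6],
  [0,0,0,0,0,0,0.6],
])

```text
clock: 12.9
ee_pos: [477.8, -221.5, 292.6]
orientation: [[0.788, -0.051, 0.613], [-0.04, -0.999, -0.032], [0.614, 0.001, -0.789]]
ft_force: [0.6, 0.6, -2.6]
width: 0.73
grip_force: 29.3
```

```bash
python3 - <<'E'
from h import *
s=ctrl.get_state();print(s["ee_pos"],s["ft_force"],s["ee_pos"]+s["orientation"]@[65.38,1.96,87.49])
W=ctrl.get_image("wrist");np.save("W.npy",W,allow_pickle=True)
S=ctrl.get_image("scene")
a=cv2.resize(W["pixels"][0:210,180:460,::-1],(560,420),interpolation=cv2.INTER_CUBIC)
b=cv2.resize(S["pixels"][130:235,160:220,::-1],(240,420),interpolation=cv2.INTER_CUBIC)
cv2.imwrite("pics/w5.png",np.hstack([a,b]))
E
```

```text
[ 477.79 -221.55  292.62] [ 0.57  0.55 -2.65] [ 582.88 -228.95  263.71]
```

View pics/w5.png

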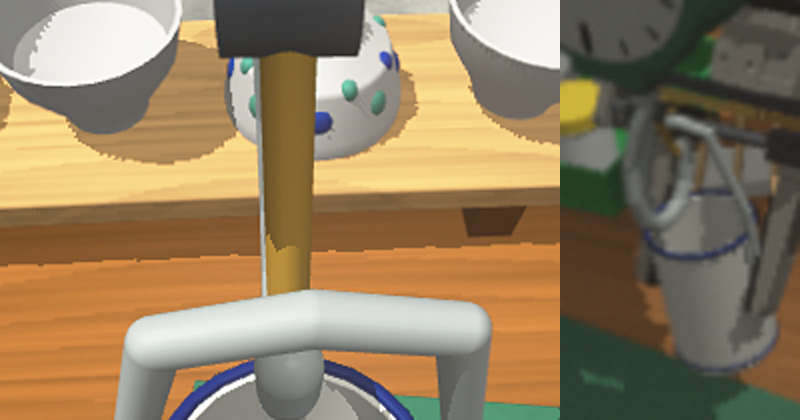

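The bail (crop 313,300) has cleared the top of the tip (290,370) and sits in front of the brass latch (288,270). It is about 3 mm off centre. I'll push on in.

Call:
arm_command([
  [0.4,-0.1,0.3,0,0,0,0.6],
  [0.4,-0.1,0.3,0,0,0,0.6],
  [0.4,-0.02,0.3,0,0,0,0.6],
  [0.4,-0.02,0.3,0,0,0,0.6],
  [0,0,0,0,0,0,0.6],
])

```text
clock: 13.5
ee_pos: [497.4, -220.2, 292.7]
orientation: [[0.789, -0.052, 0.613], [-0.041, -0.999, -0.032], [0.614, 0.001, -0.79]]
ft_force: [-1.2, -0.9, -3.2]
width: 0.732
grip_force: 30.8
```

Call:
arm_command([
  [0.4,-0.02,0.3,0,0,0,0.6],
  [0.4,-0.02,0.3,0,0,0,0.6],
  [0,0,0,0,0,0,0.6],
  [0,0,0,0,0,0,0.6],
])

```text
clock: 13.9
ee_pos: [506.3, -220.0, 291.2]
orientation: [[0.791, -0.052, 0.61], [-0.042, -0.999, -0.031], [0.611, -0.001, -0.792]]
ft_force: [-6.5, -0.1, -7.3]
width: 0.731
grip_force: 31.9
```

```bash
python3 - <<'E'
from h import *
s=ctrl.get_state();print(s["ee_pos"],s["ft_force"],s["ee_pos"]+s["orientation"]@[65.38,1.96,87.49])
W=ctrl.get_image("wrist");np.save("W.npy",W,allow_pickle=True)
S=ctrl.get_image("scene")
a=cv2.resize(W["pixels"][0:210,180:460,::-1],(560,420),interpolation=cv2.INTER_CUBIC)
b=cv2.resize(S["pixels"][130:235,160:220,::-1],(240,420),interpolation=cv2.INTER_CUBIC)
cv2.imwrite("pics/w6.png",np.hstack([a,b]))
E
```

```text
[ 506.3  -219.97  291.22] [-6.51 -0.07 -7.31] [ 611.27 -227.36  261.89]
```

View pics/w6.png

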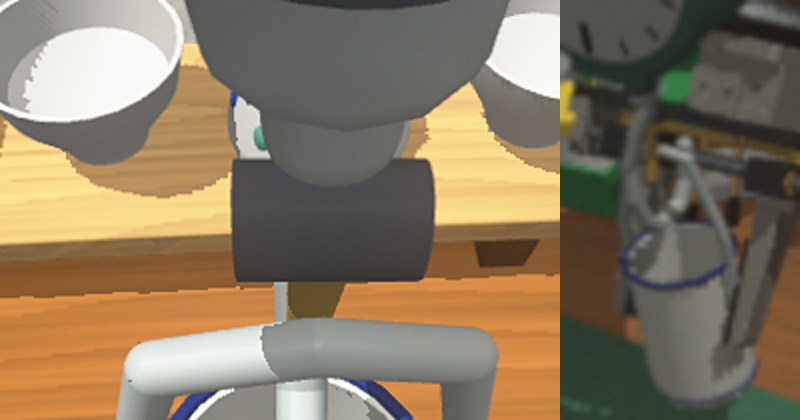

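Call:
arm_command([
  [-0.3,0,0.4,0,0,0,0.6],
  [-0.3,0,0.4,0,0,0,0.6],
  [-0.3,0,0.4,0,0,0,0.6],
  [-0.3,0,0.4,0,0,0,0.6],
  [0,0,0,0,0,0,0.6],
])

```text
clock: 14.5
ee_pos: [507.1, -220.1, 271.8]
orientation: [[0.789, -0.052, 0.612], [-0.041, -0.999, -0.032], [0.612, -0.0, -0.791]]
ft_force: [0.2, 0.1, -6.4]
width: 0.732
grip_force: 30.9
```

Call:
arm_command([
  [-0.3,0,0.4,0,0,0,0.6],
  [-0.3,0,0.4,0,0,0,0.6],
  [0,0,0,0,0,0,0.6],
])

```text
clock: 14.8
ee_pos: [507.5, -220.3, 262.4]
orientation: [[0.789, -0.052, 0.613], [-0.041, -0.999, -0.032], [0.613, 0.0, -0.79]]
ft_force: [0.3, 0.8, -3.1]
width: 0.735
grip_force: 30.0
```

```bash
python3 - <<'E'
from h import *
s=ctrl.get_state();print(s["ee_pos"],s["ft_force"],s["ee_pos"]+s["orientation"]@[65.38,1.96,87.49])
W=ctrl.get_image("wrist");np.save("W.npy",W,allow_pickle=True)
S=ctrl.get_image("scene")
a=cv2.resize(W["pixels"][0:210,180:460,::-1],(560,420),interpolation=cv2.INTER_CUBIC)
b=cv2.resize(S["pixels"][130:235,160:220,::-1],(240,420),interpolation=cv2.INTER_CUBIC)
cv2.imwrite("pics/w7.png",np.hstack([a,b]))
E
```

```text
[ 507.52 -220.3   262.41] [ 0.33  0.85 -3.14] [ 612.58 -227.77  233.42]
```

View pics/w7.png

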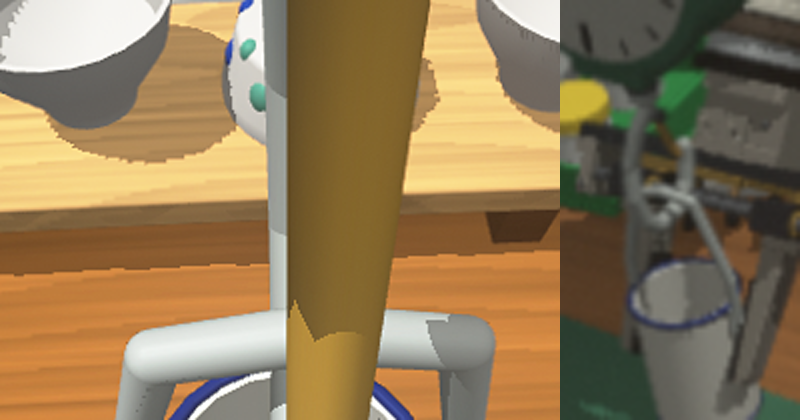

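The latch has sprung shut in front of the bail (brass bar at crop 335,300 occludes it), and the force is back to the can's weight alone. I'll lower until contact.

Call:
arm_command([
  [-0.18,0,0.24,0,0,0,0.6],
  [-0.18,0,0.24,0,0,0,0.6],
  [-0.12,0,0.16,0,0,0,0.6],
  [0,0,0,0,0,0,0.6],
], newtons=40)

```text
clock: 15.3
ee_pos: [507.6, -220.4, 254.6]
orientation: [[0.789, -0.052, 0.613], [-0.041, -0.999, -0.032], [0.613, 0.0, -0.79]]
ft_force: [-0.1, 0.8, -3.1]
width: 0.73
grip_force: 38.9
```

Call:
arm_command([
  [-0.12,0,0.16,0,0,0,0.6],
  [0,0,0,0,0,0,0.6],
])

```text
clock: 15.5
ee_pos: [507.7, -220.5, 252.9]
orientation: [[0.788, -0.052, 0.613], [-0.041, -0.999, -0.033], [0.614, 0.001, -0.789]]
ft_force: [0.2, 0.1, -2.9]
width: 0.724
grip_force: 38.8
```

Call:
arm_command([
  [-0.06,0,0.08,0,0,0,0.6],
  [0,0,0,0,0,0,0.6],
])

```text
clock: 15.7
ee_pos: [507.9, -220.6, 252.3]
orientation: [[0.788, -0.052, 0.613], [-0.041, -0.999, -0.033], [0.614, 0.001, -0.789]]
ft_force: [-0.4, 0.4, -2.2]
width: 0.725
grip_force: 38.9
```

Call:
arm_command([
  [-0.06,0,0.08,0,0,0,0.6],
  [-0.06,0,0.08,0,0,0,0.6],
  [0,0,0,0,0,0,0.6],
])

```text
clock: 16.0
ee_pos: [508.1, -220.6, 250.7]
orientation: [[0.788, -0.052, 0.614], [-0.041, -0.999, -0.033], [0.615, 0.001, -0.789]]
ft_force: [-0.1, 1.7, 1.0]
width: 0.729
grip_force: 38.9
```

Call:
arm_command([
  [-0.06,0,0.08,0,0,0,0.6],
  [-0.06,0,0.08,0,0,0,0.6],
  [0,0,0,0,0,0,0.6],
])

```text
clock: 16.3
ee_pos: [508.3, -220.7, 248.9]
orientation: [[0.787, -0.052, 0.614], [-0.04, -0.999, -0.034], [0.615, 0.002, -0.788]]
ft_force: [-0.8, 2.0, 4.4]
width: 0.728
grip_force: 38.6
```

Call:
arm_command([
  [-0.06,0,0.08,0,0,0,0.6],
  [-0.06,0,0.08,0,0,0,0.6],
  [0,0,0,0,0,0,0.6],
])

```text
clock: 16.6
ee_pos: [508.6, -220.8, 247.5]
orientation: [[0.787, -0.052, 0.615], [-0.04, -0.999, -0.034], [0.616, 0.002, -0.788]]
ft_force: [-1.0, 3.2, 7.6]
width: 0.726
grip_force: 38.9
```

Call:
arm_command([
  [-0.06,0,0.08,0,0,0,0.6],
  [-0.03,0,0.04,0,0,0,0.6],
  [0,0,0,0,0,0,0.6],
  [0,0,0,0,0,0,0.6],
  [0,0,0,0,0,0,0.6],
  [0,0,0,0,0,0,0.6],
  [0,0,0,0,0,0,0.6],
])

```text
clock: 17.3
ee_pos: [508.9, -220.9, 246.6]
orientation: [[0.786, -0.052, 0.616], [-0.039, -0.999, -0.034], [0.617, 0.003, -0.787]]
ft_force: [-2.2, 5.1, 9.8]
width: 0.731
grip_force: 39.2
```

```bash
python3 - <<'E'
from h import *
D=ctrl.get_image("side");S=ctrl.get_image("scene");s=ctrl.get_state();print(s["ft_force"],s["ee_pos"])
a=cv2.resize(D["pixels"][160:320,80:240,::-1],(480,480),interpolation=cv2.INTER_CUBIC)
b=cv2.resize(S["pixels"][70:230,120:226,::-1],(318,480),interpolation=cv2.INTER_CUBIC)
cv2.imwrite("pics/m3.png",np.hstack([a,b]))
E
```

```text
[-1.88  4.85 10.19] [ 508.91 -220.89  246.62]
```

View pics/m3.png

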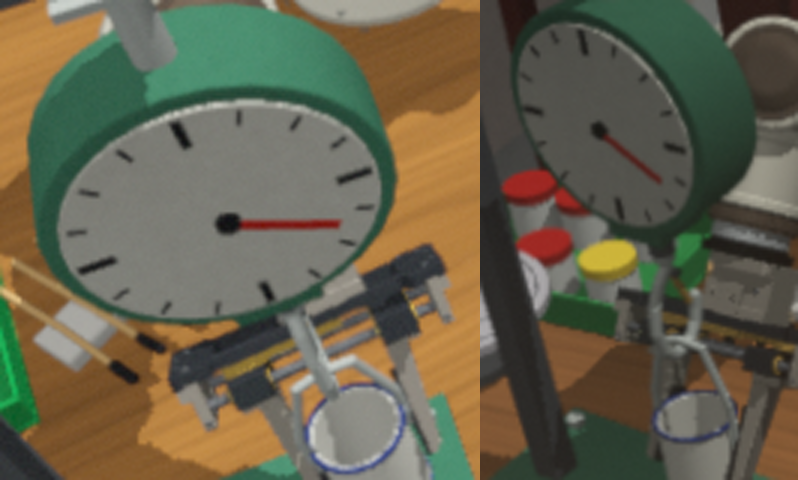

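The dial shows about 1.35 kg (pointer at side crop 340,223, just past the 1 kg tick), held with the latch shut. Now I'll ease off.

Call:
arm_command([
  [0.06,0,-0.08,0,0,0,0.6],
  [0.06,0,-0.08,0,0,0,0.6],
  [0.06,0,-0.08,0,0,0,0.6],
  [0.06,0,-0.08,0,0,0,0.6],
  [0.05,0,-0.07,0,0,0,0.6],
  [0,0,0,0,0,0,0.6],
  [0,0,0,0,0,0,0.6],
])

```text
clock: 18.1
ee_pos: [507.9, -220.6, 249.5]
orientation: [[0.788, -0.053, 0.613], [-0.041, -0.999, -0.033], [0.614, 0.001, -0.789]]
ft_force: [1.0, 0.7, 3.8]
width: 0.727
grip_force: 37.8
```

Call:
arm_command([
  [0.06,0,-0.08,0,0,0,0.6],
  [0.06,0,-0.08,0,0,0,0.6],
  [0,0,0,0,0,0,0.6],
  [0,0,0,0,0,0,0.6],
], newtons=10)

```text
clock: 18.5
ee_pos: [507.4, -220.5, 250.8]
orientation: [[0.789, -0.053, 0.612], [-0.042, -0.999, -0.033], [0.613, 0.0, -0.79]]
ft_force: [-2.3, -1.3, -0.2]
width: 0.705
grip_force: 28.2
```

Call:
arm_command([
  [0,0,0,0,0,0,0.7],
  [0,0,0,0,0,0,0.7],
  [0,0,0,0,0,0,0.72],
  [0,0,0,0,0,0,0.74],
  [0,0,0,0,0,0,0.76],
  [0,0,0,0,0,0,0.78],
  [0,0,0,0,0,0,0.8],
  [0,0,0,0,0,0,0.85],
  [0,0,0,0,0,0,0.92],
  [0,0,0,0,0,0,1],
  [0,0,0,0,0,0,1],
  [0,0,0,0,0,0,1],
], newtons=3)

```text
clock: 19.7
ee_pos: [507.8, -220.5, 251.5]
orientation: [[0.788, -0.052, 0.613], [-0.041, -0.999, -0.033], [0.614, 0.001, -0.789]]
ft_force: [0.0, -0.2, -0.1]
width: 1.001
grip_force: 0.0
```

```bash
python3 - <<'E'
from h import *
D=ctrl.get_image("side");S=ctrl.get_image("scene");W=ctrl.get_image("wrist");s=ctrl.get_state();print(s["ft_force"],s["width"])
a=cv2.resize(D["pixels"][160:320,80:240,::-1],(480,480),interpolation=cv2.INTER_CUBIC)
b=cv2.resize(W["pixels"][40:360,100:540,::-1],(320,233))
c=cv2.resize(S["pixels"][130:253,140:300,::-1],(320,247),interpolation=cv2.INTER_CUBIC)
cv2.imwrite("pics/m4.png",np.hstack([a,np.vstack([b,c])]))
E
```

```text
[-0.6   0.31  0.17] 0.9998376084587495
```

View pics/m4.png

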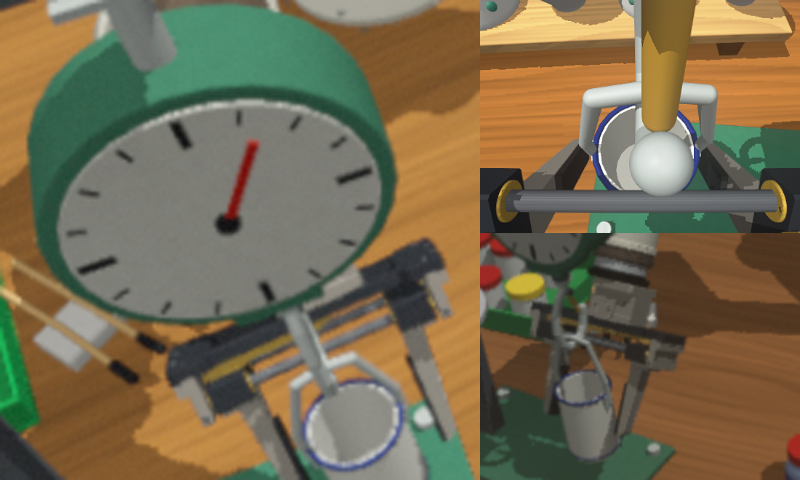

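Call:
arm_command([
  [0,0,-0.5,0,0,0,1],
  [0,0,-0.8,0,0,0,1],
  [0,0,-1,0,0,0,1],
  [0,0,-1,0,0,0,1],
  [0,0,-1,0,0,0,1],
  [0,0,-1.5,0,0,0,1],
  [0,0,-1.5,0,0,0,1],
  [0,0,-2,0,0,0,1],
  [0,0,-2,0,0,0,1],
  [0,0,-1.5,0,0,0,1],
  [0,0,0,0,0,0,1],
])

```text
clock: 20.95
ee_pos: [428.9, -216.7, 354.9]
orientation: [[0.786, -0.054, 0.615], [-0.04, -0.999, -0.036], [0.616, 0.004, -0.787]]
ft_force: [0.2, -0.0, -0.3]
width: 1.0
grip_force: 0.0
```

Call:
arm_command([
  [0,0,0,0,0,0,1],
  [0,0,0,0,0,0,1],
  [0,0,0,0,0,0,1],
  [0,0,0,0,0,0,1],
  [0,0,0,0,0,0,1],
  [0,0,0,0,0,0,1],
  [0,0,0,0,0,0,1],
  [0,0,0,0,0,0,1],
  [0,0,0,0,0,0,1],
  [0,0,0,0,0,0,1],
  [0,0,0,0,0,0,1],
  [0,0,0,0,0,0,1],
])

```text
clock: 22.15
ee_pos: [429.3, -216.3, 352.5]
orientation: [[0.788, -0.052, 0.613], [-0.041, -0.999, -0.033], [0.614, 0.001, -0.789]]
ft_force: [0.5, 0.1, 0.4]
width: 1.001
grip_force: 0.0
```

```bash
python3 - <<'E'
from h import *
import time
s=ctrl.get_state();print(s["ft_force"],s["clock"])
P=[ctrl.get_image("side")["pixels"].astype(int)]
for _ in range(6): P.append(ctrl.get_image("side")["pixels"].astype(int))
print("motion", [(abs(p-P[0])[230:340,150:260].max(2)>30).sum() for p in P[1:]])
E
```

```text
[0.48 0.11 0.42] 22.15
motion [np.int64(0), np.int64(0), np.int64(0), np.int64(0), np.int64(0), np.int64(0)]
```

The can hangs still and nothing touches it, so I'm handing in.

```bash
python3 -c "
from station import ctrl
print(ctrl.sign_off())"
```

```text
the job is handed in; nothing more can be done
None
```

The large can hangs still in the hook with the latch shut; the tug was held at about 1.35 kg, the dial read about 0.35 kg after release, and the job was handed in after about 22.5 s (no verdict returned) — I viewed 13 pictures, over the limit of 10.

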